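# Start an automatic lubricator and snap its protective cap on

## Robot

A 6-joint arm with a two-finger parallel gripper is mounted at the origin on a cart in front of the work surface, level with it; the furniture and walls round the work are solid. World frame = base frame: x ahead of the robot, y to its left, z up, the work surface at z = 0. Lengths are in mm, angles in degrees, forces in N, time in s.
With the tool pointing down it reaches from about 350 to 850 mm from the base axis. Payload 8.1 kg.
Tool frame: the origin (TCP) lies between the finger pads; the fingertips stand 22 mm ahead of it and the grasp point (between the pads) lies 3 mm ahead of it (r.nose_length is the z of the fingertips in the tool frame, in mm); z points along the fingers, x is the direction in which the jaws open and shut, and the axes are right-handed (so a half turn about z gives the same grasp; the last joint's range is limited). The gripper opens to 85 mm and grips with 20 to 120 N. Pads are 22 mm wide; open, the fingers measure 114 mm over their backs; the gripper's body (76 mm by 85 mm) begins 54 mm behind the grasp point. The pads swing forward as they close: fully open they stand 13 mm farther back than shut.
Start: joints at [-67.976, 7.471, 85.268, -0, 87.261, -4.893], TCP at [271.644, -534.99, 253.292] pointing down, gripper open.
Joint ranges: [-169.43, 169.43], [-51.17, 129.36], [1.28, 143.12], [-76.62, 256.62], [0, 156.53], [-152.29, 152.29]. Speed limits (degrees/s): [136.94, 136.94, 159.86, 180, 180, 180].

## Interface

Orientations are given as [roll, pitch, yaw] about the fixed x, y, z axes, in that order (R = Rz(yaw) Ry(pitch) Rx(roll)).
In Python, from bench import r gives the robot as it stands.
- The arm moves only by the shell command python3 -m jog 'ROWS' [FORCE]. ROWS is JSON, a list of rows, each a list of 5 numbers: the shift along the tool's x, y, z in m, then the turn about the tool's z in degrees, then the opening in per cent of the stroke, from 0 (shut) to 100 (fully open). A call has 1 to 8 rows; each row is the pose to reach, as a shift and turn from the pose measured when the call began, along the tool's axes at that moment; what a row does not reach only later rows make up. A row lasts 1/10 s, in which the tool goes at most 50 mm and 8.59 degrees, less where a joint would pass 70% of its speed; a pose out of reach is approached as far as the arm can. A call with a gripper value outside its range is refused whole. The fingers move at their own pace and stop on an object; FORCE is the grip in N (left out, the last holds). Time passes only in rows, so rows that repeat a pose let the fingers close. It gives the time, the measured TCP pose, the force and the opening at its end, in the units of the state.
- r.sense(): the state, without advancing time (a new reading comes with each control period).
- r.snapshot(name): name is "scene" or "top" or "wrist"; returns a dict with "image" (480x640x3 uint8, red, green, blue), "K" (3x3 intrinsics, pixels), "T" (4x4, takes a point from camera to world coordinates); the wrist camera has in their place "tool_from_camera" (4x4, takes a point from camera to tool coordinates, whose origin is the TCP and whose axes are the tool frame's). Camera axes: x right, y down, z forward; pixel columns grow to the right and rows downward; lengths in mm; the calibration is good to about 2 mm. The wrist camera is an equidistant fisheye: a pixel r from the principal point sees the ray r / f radians off the axis. A picture is of the moment at which its call begins: read the wrist's pose just before it. There is no depth.
- r.hand_in(): hands the job in, once; it reports no verdict.
Trained networks look in a picture, given as the dict that the camera call returned (one of the last four; its "shot" number tells which), for a name from the list of things; names that differ only in an ending like _2 or _b are one class to them, and where a whole thing is asked for, a point or a joint stands for the part that bears it (a point fixed in the world has none). Each returns a list of dicts, best first, with "conf" (0 to 1); they miss things now and then, are a little off and sometimes report something else, mostly with a low value. They report only what shows in the picture. A call takes as long as a camera call. They do not tell look-alikes from the thing itself.
- r.search_frame(picture, label): "bbox" ([left, top, right, bottom] in pixels, round what is visible of it).
- r.pinpoint(picture, label): "uv" ([column, row] in pixels: a listed point, or the origin of a listed thing).
The state is a dict: "time": time; "joint_pos": joint angles; "qd": joint speeds; "joint_efforts": joint torques, N m; "tool_pos": TCP position; "tcp_rot": TCP orientation; "ft_force": force on the tool from outside, world axes, zero at the start; "wrist_torque": the same for the moment, N m; "finger_gap": finger opening in mm.
Only numpy, scipy, OpenCV 4.12 (cv2) and the standard library are available. Lean on these libraries where they do the work, as an engineer would, in place of code of your own. Each camera call takes 0.05 s, during which the arm holds its last target. There are 200 camera calls.

## Task

Start the automatic grease lubricator standing on the bench and close it: press the three keys on its panel one at a time, each all the way down, first the round one, then the square one, then the long one. Then pick up its protective cap by the grip rib and press it straight down over the panel onto the snap stud, through the click, until its rim sits fully home all round, and keep on pressing so that the seal beds: finish while still holding the rib and pushing the cap firmly down, with 10 N or so. Leave the other things on the bench alone.

Things in the scene. Friction and masses are not known exactly. Their poses are not given: they have to be found in the camera images.
- lubricator: automatic grease lubricator, fixed upright: square dark steel foot 100 mm, white reservoir 80 mm in diameter, grey drive head 104 mm in diameter; flat black key panel on top, 96 mm above the bench, with a snap stud in the middle and three light metal keys round it at 34 mm. Origin: centre of the foot's underside; z up; -x points to the brass outlet elbow at the foot, under the round key
- seat (a point): point on the lubricator's axis at the height of the key panel, 96 mm above the bench, at the stud's foot; z up. With the cap home, the cap's origin is at this point
- stud_top (a point): top centre of the white split snap stud: four sprung prongs, 21 mm tall, 13 mm across at the top, widening to 24 mm across the barb 10 mm above the panel; the prongs give inward and spring out again
- key_round_top (a point): centre of the top of the round key: disc 18 mm in diameter, standing 6 mm above the panel, on the outlet side
- key_square_top (a point): centre of the top of the square key: 16 x 16 mm, standing 6 mm above the panel; seen from above it lies 120 degrees clockwise from the round key
- key_long_top (a point): centre of the top of the long key: 11 x 26 mm, its length across the radius, standing 6 mm above the panel; seen from above it lies 120 degrees anticlockwise from the round key
- key_round (a joint): travel of the round key, m: 0 up, 0.0035 fully down (counts as pressed beyond 0.0025); it springs back; 1.4 N starts it, 4 N bottoms it
- key_square (a joint): the same for the square key
- key_long (a joint): the same for the long key
- cap: grey round protective cap, 100 mm in diameter, about 110 g, lying rib up on the bench: skirt 4 mm thick, top face 30 mm above the rim, and on it a straight upright grip rib. Origin: centre of the rim's underside; x along the rib, z up
- cap_grip (a point): centre of the cap's grip rib, on the axis, 40 mm above the rim: rib 60 mm long (x), 14 mm wide (y), 20 mm tall (30 to 50 mm above the rim); pinch it across its width
- cap_lip (a point): centre of the snap lip in the socket under the cap: 19 mm bore, on the axis, 6 mm above the rim. It meets the prongs with the rim about 9 mm above the panel, takes some 8 to 15 N of push to drive over the barb, then snaps (the force drops) with the rim about 3 mm above the panel, and the rim lands on the panel's edge
- nipple_box: small carton 43 x 65 x 37 mm, a bystander; origin at the centre of its underside
- oil_bottle: oil bottle 51 mm in diameter, 156 mm tall, standing, a bystander; origin at the centre of its underside
- wrench_17: flat spanner 40 x 216 x 8 mm lying about along the world's x between the cap and the lubricator, a bystander; origin under its middle, y along its length
Mind the look-alikes: they are no part of the job. There is more than one size of the cap; the job needs the larger.

How it is judged:
By the outcome, as a careful person would: the job done as asked, in the order asked, and still so for the second after the job is handed in, while the arm keeps its last pose, push and grip.
It also fails if it takes over 58 s, if anything falls off the work surface, if the arm or the gripper's body presses on something with over 40 N, if the wrist force passes 120 N, or if a joint passes its speed limit or range.

## Working session

There is one attempt and no reset: what is moved stays moved. The work goes in short steps, Python scripts to look and compute and a shell command to move; the robot and the scene stay as the last step left them, time stands still between calls to the robot, and variables do not carry over. Pictures are saved under pics/ and viewed, about 8 in all and at most 12, crops included, and the job is handed in when it is done.

```bash
mkdir -p pics
cat > h.py <<'E'
import numpy as np, cv2
from bench import r
from scipy.spatial.transform import Rotation as R
def pose():
    s=r.sense(); return np.array(s["tool_pos"]),R.from_euler('xyz',s["tcp_rot"],degrees=True).as_matrix(),s
def save(p,n): cv2.imwrite(f'pics/{n}.png',p["image"][:,:,::-1])
def ray(p,uv,pr=None):
    K=p["K"];x=(uv[0]-K[0][2])/K[0][0];y=(uv[1]-K[1][2])/K[1][1]
    if "T" in p: T=np.array(p["T"]);d=np.array([x,y,1])
    else:
        th=np.hypot(x,y);k=np.sin(th)/th if th>1e-9 else 1
        d=np.array([x*k,y*k,np.cos(th)]);B=np.eye(4);B[:3,3]=pr[0];B[:3,:3]=pr[1]
        T=B@np.array(p["tool_from_camera"])
    return T[:3,3],T[:3,:3]@d
def atz(p,uv,z,pr=None):
    o,d=ray(p,uv,pr);return (o+d*(z-o[2])/d[2]).round(1)
Z=dict(stud_top=117,key_round_top=102,key_square_top=102,key_long_top=102,cap_grip=40,cap=0,lubricator=0,oil_bottle=0,wrench_17=0,nipple_box=0,seat=96)
def look(p,labs,pr=None):
    for l in labs:
        for d in r.pinpoint(p,l)[:4]:
            if d["conf"]>.2: print(l,round(d["conf"],2),np.round(d["uv"],0),atz(p,d["uv"],Z[l],pr))
E
python3 - <<'E'
from h import *
for c in("top","scene"):
    p=r.snapshot(c);save(p,c);print(c);look(p,Z)
E
```

```text
top
stud_top 0.87 [220. 296.] [516.1 294.9 117. ]
key_round_top 0.53 [226. 311.] [488.8 284.8 102. ]
key_square_top 0.55 [202. 292.] [525.1 329.8 102. ]
key_long_top 0.58 [231. 280.] [544.5 275.9 102. ]
cap_grip 0.76 [422. 346.] [418.4 -80.2  40. ]
cap_grip 0.66 [415. 263.] [576.7 -73.1  40. ]
cap 0.76 [425. 343.] [422.  -91.8   0. ]
cap 0.63 [415. 265.] [577.5 -78.6   0. ]
cap 0.21 [369. 181.] [752.    8.5   0. ]
lubricator 0.85 [226. 296.] [520.4 302.7   0. ]
oil_bottle 0.69 [370. 184.] [744.8   6.    0. ]
oil_bottle 0.23 [411. 267.] [573.2 -69.6   0. ]
wrench_17 0.88 [319. 329.] [452.1 117.6   0. ]
seat 0.87 [217. 292.] [524.8 303.7  96. ]
seat 0.59 [232. 279.] [547.7 276.5  96. ]
seat 0.48 [368. 180.] [731.   18.1  96. ]
scene
stud_top 0.56 [279. 285.] [531.6 291.3 117. ]
key_round_top 0.68 [302. 306.] [484.2 284.  102. ]
key_round_top 0.39 [395. 329.] [366.4 211.6 102. ]
key_square_top 0.49 [261. 306.] [521.1 329.9 102. ]
key_long_top 0.55 [279. 285.] [550.5 279.2 102. ]
cap_grip 0.97 [421. 244.] [584.5 -87.   40. ]
cap_grip 0.73 [488. 282.] [413.9 -78.8  40. ]
cap_grip 0.69 [418. 266.] [528.9 -18.3  40. ]
cap 0.84 [485. 300.] [416.  -83.1   0. ]
cap 0.75 [418. 264.] [577.5 -76.5   0. ]
lubricator 0.59 [279. 351.] [522.7 298.8   0. ]
oil_bottle 0.65 [332. 242.] [749.9   8.3   0. ]
oil_bottle 0.62 [297. 262.] [726.1 118.1   0. ]
wrench_17 0.56 [394. 331.] [450.6 116.5   0. ]
nipple_box 0.85 [296. 264.] [723.1 123.2   0. ]
seat 0.78 [281. 303.] [515.2 298.4  96. ]
```

Run:
```python
import cv2
a=cv2.imread('pics/top.png')[150:400,180:500];b=cv2.imread('pics/scene.png')[190:390,220:540]
a=cv2.resize(a,None,fx=1.25*1.0,fy=1.25);b=cv2.resize(b,None,fx=1.25,fy=1.25)
import numpy as np
cv2.imwrite('pics/both.png',cv2.resize(np.vstack([a,b]),None,fx=1.06,fy=1.06))
```

```text
(no output)
```

View pics/both.png

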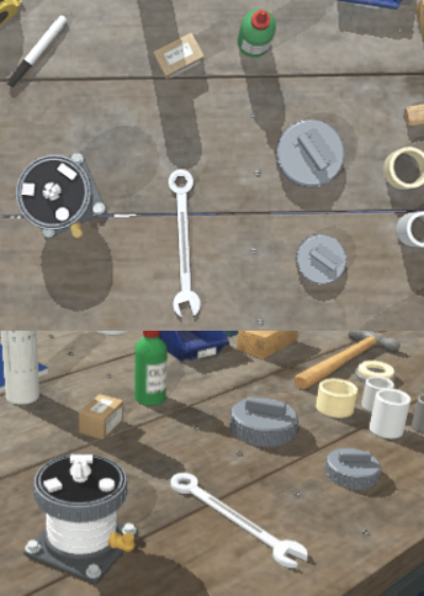

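Two caps: the large one at top-image (415,264), at about (577,-77), and a small one at (422,345). The large one fits "the larger" (it is clearly wider in both views). The lubricator is at about (520,300), with round key on the elbow side, square to its left and long to the upper right, as the description says. I'll work out the shift to a point above the lubricator.

```bash
cat >> h.py <<'E'
def to(xyz,yaw=None):
    t,M,s=pose();print("pos",t.round(1),"rpy",np.round(s["tcp_rot"],1),"gap",round(s["finger_gap"],1),"t",round(s["time"],1),"F",np.round(s["ft_force"],1))
    print("shift m",(M.T@(np.array(xyz)-t)/1000).round(4))
E
python3 -c "
from h import *
to([480,300,230]);print(r.nose_length)
p=r.snapshot('top')
for z in (117,):
  print([ (round(d['conf'],2),d['bbox']) for l in ('cap',) for d in r.search_frame(p,l)][:3])
"
```

```text
pos [ 271.6 -535.   253.3] rpy [-180.     0.   -63.1] gap 85.5 t 1.2 F [-0.8  0.1  0.2]
shift m [-0.6502 -0.5638  0.0233]
22.0
[(0.9, [405.9, 325.6, 441.3, 362.6]), (0.74, [387.4, 239.9, 440.2, 296.2]), (0.48, [194.8, 266.4, 259.5, 325.7])]
```

```bash
python3 -m jog '[[-0.036,-0.031,0,0,0],[-0.072,-0.062,0,0,0],[-0.11,-0.095,0,0,0],[-0.147,-0.127,0,0,0],[-0.184,-0.159,0,0,0],[-0.221,-0.192,0,0,0],[-0.258,-0.224,0,0,0],[-0.295,-0.256,0,0,0]]' 30
python3 -c "
from h import *
to([500,290,230])"
```

```text
time: 2.1
tool_pos: [366.4, -154.3, 253.6]
tcp_rot: [-180.0, -0.1, -63.1]
ft_force: [0.6, -0.1, 0.8]
finger_gap: -0.2
pos [ 366.4 -154.3  253.6] rpy [-1.80e+02 -1.00e-01 -6.31e+01] gap -0.2 t 2.1 F [ 0.6 -0.1  0.8]
shift m [-0.3359 -0.32    0.0235]
```

```bash
python3 -m jog '[[-0.036,-0.034,0,0,0],[-0.072,-0.068,0,0,0],[-0.107,-0.102,0,0,0],[-0.143,-0.136,0,0,0],[-0.178,-0.17,0,0,0],[-0.214,-0.204,0,0,0],[-0.250,-0.238,0,0,0],[-0.285,-0.272,0,0,0]]'
python3 -c "
from h import *
to([500,290,230])"
```

```text
time: 2.9
tool_pos: [480.3, 225.3, 253.7]
tcp_rot: [-179.9, -0.1, -63.1]
ft_force: [1.7, -0.4, 0.7]
finger_gap: 0.3
pos [480.3 225.3 253.7] rpy [-1.799e+02 -1.000e-01 -6.310e+01] gap 0.3 t 2.9 F [ 1.7 -0.4  0.7]
shift m [-0.0488 -0.0468  0.0237]
```

```bash
python3 -m jog '[[-0.025,-0.023,0.01,0,0],[-0.049,-0.047,0.024,0,0],[-0.049,-0.047,0.024,0,0],[-0.049,-0.047,0.024,0,0]]'
python3 -c "
from h import *
to([488,284,150]);pr=pose()
p=r.snapshot('wrist');save(p,'w1');look(p,['stud_top','key_round_top','key_square_top','key_long_top','seat'],pr);print(p['tool_from_camera'])"
```

```text
time: 3.3
tool_pos: [499.6, 290.6, 228.8]
tcp_rot: [180.0, -0.1, -63.0]
ft_force: [0.2, -0.1, 0.2]
finger_gap: -0.1
pos [499.6 290.6 228.8] rpy [ 1.8e+02 -1.0e-01 -6.3e+01] gap -0.1 t 3.3 F [ 0.2 -0.1  0.2]
shift m [0.0005 0.0133 0.0788]
stud_top 0.76 [322. 207.] [520.9 298.9 117. ]
key_round_top 0.95 [318. 253.] [487.1 284.1 102. ]
key_square_top 0.87 [278. 178.] [522.8 332.9 102. ]
key_long_top 0.68 [366. 184.] [546.5 277.4 102. ]
seat 0.58 [324. 199.] [522.8 297.3  96. ]
[[ 9.99999316e-01  1.06550822e-03  4.82655491e-04 -3.81796316e-01]
 [-1.16164912e-03  9.53022534e-01  3.02897179e-01 -7.77066003e+01]
 [-1.37242126e-04 -3.02897532e-01  9.53023119e-01 -1.22261592e+02]
 [ 0.00000000e+00  0.00000000e+00  0.00000000e+00  1.00000000e+00]]
```

View pics/w1.png

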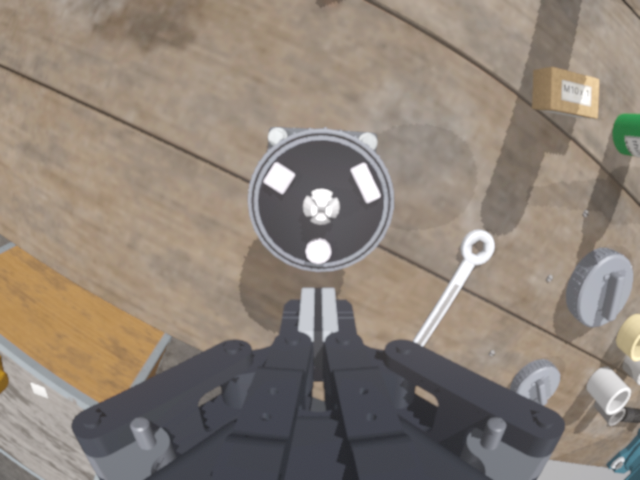

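```bash
python3 -m jog '[[0,0.013,0.03,0,0],[0,0.013,0.07,0,0],[0,0.013,0.094,0,0],[0,0.013,0.094,0,0],[0,0.013,0.1,0,0],[0,0.013,0.1,0,0]]'
python3 -c "
from h import *
to([488,284.3,119.5]);pr=pose()
p=r.snapshot('wrist');save(p,'w2');look(p,['stud_top','key_round_top','key_square_top','key_long_top'],pr)
p=r.snapshot('scene');cv2.imwrite('pics/s2.png',cv2.resize(p['image'][210:390,190:390,::-1],None,fx=3,fy=3))"
```

```text
time: 4.2
tool_pos: [490.1, 283.8, 132.1]
tcp_rot: [-179.7, -0.1, -63.2]
ft_force: [-0.4, 0.4, 0.7]
finger_gap: -0.0
pos [490.1 283.8 132.1] rpy [-1.797e+02 -1.000e-01 -6.320e+01] gap -0.0 t 4.2 F [-0.4  0.4  0.7]
shift m [-0.0014  0.0017  0.0126]
stud_top 0.81 [318. 239.] [519.4 298.9 117. ]
key_round_top 0.73 [312. 304.] [485.9 284.7 102. ]
key_square_top 0.92 [250. 184.] [523.6 333.1 102. ]
key_long_top 0.7 [391. 194.] [546.9 278.4 102. ]
```

View pics/s2.png

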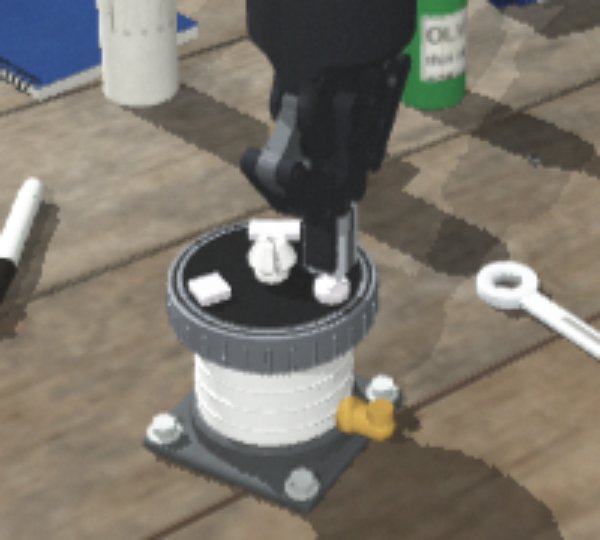

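The fingertips are right above the round key (crop pixel (332,287)), clear of the stud. Pressing now.

```bash
python3 -m jog '[[-0.001,0.002,0.004,0,0],[-0.001,0.002,0.008,0,0],[-0.001,0.002,0.010,0,0],[-0.001,0.002,0.0115,0,0],[-0.001,0.002,0.0125,0,0],[-0.001,0.002,0.0125,0,0],[-0.001,0.002,0.0125,0,0]]'
```

```text
time: 5.2
tool_pos: [487.6, 284.1, 120.4]
tcp_rot: [-179.7, -0.1, -63.1]
ft_force: [-5.6, -1.7, 12.6]
finger_gap: 0.2
```

```bash
python3 -m jog '[[0,0,-0.012,0,0],[0,0,-0.026,0,0],[0,0,-0.026,0,0]]'; python3 -c "
from h import *
to([522.8,332.4,134])"
```

```text
time: 5.5
tool_pos: [489.0, 284.7, 149.4]
tcp_rot: [-179.5, -0.1, -63.1]
ft_force: [1.9, 0.1, 0.8]
finger_gap: -0.1
pos [489.  284.7 149.4] rpy [-1.795e+02 -1.000e-01 -6.310e+01] gap -0.1 t 5.5 F [1.9 0.1 0.8]
shift m [-0.0273 -0.0516  0.0158]
```

```bash
python3 -m jog '[[-0.014,-0.026,0,0,0],[-0.027,-0.051,0,0,0],[-0.027,-0.051,0.010,0,0],[-0.027,-0.0515,0.018,0,0],[-0.027,-0.0515,0.018,0,0],[-0.027,-0.0515,0.018,0,0]]'; python3 -c "
from h import *
to([522.8,332.4,119.5])"
```

```text
time: 6.1
tool_pos: [522.1, 331.3, 131.0]
tcp_rot: [-179.6, -0.1, -63.2]
ft_force: [-0.4, -0.5, 0.1]
finger_gap: -0.0
pos [522.1 331.3 131. ] rpy [-1.796e+02 -1.000e-01 -6.320e+01] gap -0.0 t 6.1 F [-0.4 -0.5  0.1]
shift m [-0.0007 -0.0011  0.0115]
```

```bash
python3 -m jog '[[-0.001,-0.001,0.004,0,0],[-0.001,-0.001,0.007,0,0],[-0.001,-0.001,0.009,0,0],[-0.001,-0.001,0.0105,0,0],[-0.001,-0.001,0.0115,0,0],[-0.001,-0.001,0.0115,0,0],[-0.001,-0.001,0.0115,0,0]]'
python3 -m jog '[[0,0,-0.012,0,0],[0,0,-0.026,0,0],[0,0,-0.026,0,0]]'; python3 -c "
from h import *
to([546.8,278.7,134])"
```

```text
time: 6.8
tool_pos: [522.6, 332.5, 120.5]
tcp_rot: [-179.6, -0.1, -63.2]
ft_force: [-4.8, -2.8, 7.9]
finger_gap: -0.1
time: 7.1
tool_pos: [524.1, 333.4, 150.1]
tcp_rot: [-179.3, -0.1, -63.2]
ft_force: [1.1, -0.2, 0.5]
finger_gap: 0.0
pos [524.1 333.4 150.1] rpy [-1.793e+02 -1.000e-01 -6.320e+01] gap 0.0 t 7.1 F [ 1.1 -0.2  0.5]
shift m [0.059  0.0047 0.0161]
```

```bash
python3 -m jog '[[0.03,0.002,0,0,0],[0.059,0.0045,0,0,0],[0.059,0.0045,0.010,0,0],[0.059,0.0045,0.018,0,0],[0.059,0.0045,0.018,0,0],[0.059,0.0045,0.018,0,0]]'; python3 -c "
from h import *
to([546.8,278.7,119.3])"
```

```text
time: 7.7
tool_pos: [546.1, 279.5, 131.3]
tcp_rot: [-179.4, -0.1, -63.1]
ft_force: [-0.0, 0.8, -0.4]
finger_gap: 0.1
pos [546.1 279.5 131.3] rpy [-1.794e+02 -1.000e-01 -6.310e+01] gap 0.1 t 7.7 F [-0.   0.8 -0.4]
shift m [ 0.001  -0.0001  0.012 ]
```

```bash
python3 -m jog '[[0.001,0,0.004,0,0],[0.001,0,0.007,0,0],[0.001,0,0.009,0,0],[0.001,0,0.011,0,0],[0.001,0,0.012,0,0],[0.001,0,0.0122,0,0],[0.001,0,0.0122,0,0]]'
python3 -m jog '[[0,0,-0.02,0,0],[0,0,-0.06,0,0],[0,0,-0.1,0,0],[0,0,-0.1,0,0]]'; python3 -c "
from h import *
to([545,-60,215])"
```

```text
time: 8.4
tool_pos: [546.7, 279.0, 120.5]
tcp_rot: [-179.4, -0.0, -63.1]
ft_force: [-5.4, 0.6, 9.7]
finger_gap: 0.1
time: 8.8
tool_pos: [548.9, 279.8, 228.2]
tcp_rot: [-178.7, -0.1, -63.1]
ft_force: [1.3, -0.1, 0.6]
finger_gap: 0.2
pos [548.9 279.8 228.2] rpy [-1.787e+02 -1.000e-01 -6.310e+01] gap 0.2 t 8.8 F [ 1.3 -0.1  0.6]
shift m [0.3013 0.1575 0.0102]
```

```bash
python3 -m jog '[[0.04,0.021,0,0,60],[0.08,0.042,0,0,60],[0.12,0.063,0,0,60],[0.16,0.084,0,0,60],[0.2,0.105,0,0,60],[0.24,0.126,0,0,60],[0.28,0.147,0,0,60],[0.301,0.157,0,0,60]]'
python3 -m jog '[[0.01,0.005,0,0,60],[0.01,0.005,0,0,60],[0.01,0.005,0,0,60]]'
python3 -c "
from h import *
pr=pose();p=r.snapshot('wrist');save(p,'w3');look(p,['cap_grip','cap'],pr);to([577,-78,100])"
```

```text
time: 9.6
tool_pos: [544.6, -63.1, 224.8]
tcp_rot: [-178.7, -0.2, -63.2]
ft_force: [-0.2, -0.1, 0.4]
finger_gap: 51.3
time: 9.9
tool_pos: [544.6, -73.5, 224.4]
tcp_rot: [-178.7, -0.1, -63.2]
ft_force: [0.8, 0.3, 0.4]
finger_gap: 51.4
cap_grip 0.76 [270. 333.] [423.  -83.3  40. ]
cap_grip 0.43 [116. 215.] [463.9  98.6  40. ]
cap 0.89 [332. 181.] [574.2 -73.5   0. ]
cap 0.67 [272. 320.] [414.8 -85.1   0. ]
pos [544.7 -72.9 224.7] rpy [-1.787e+02 -1.000e-01 -6.310e+01] gap 51.4 t 10.1 F [-0.7  0.1  0.5]
shift m [ 0.0188 -0.0237  0.1253]
```

View pics/w3.png

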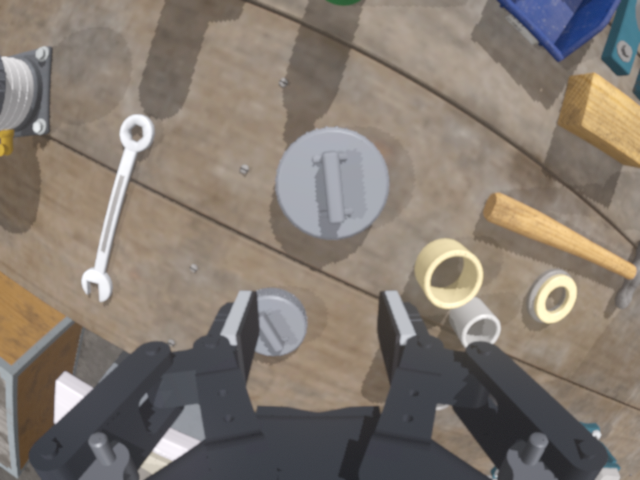

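Large cap at (332,183), rib from about (332,155) to (336,220); the small cap at (277,323) is the look-alike. I'll measure the rib on an enlarged crop.

```bash
python3 -c "
import cv2
a=cv2.imread('pics/w3.png')[120:250,265:400];cv2.imwrite('pics/c3.png',cv2.resize(a,None,fx=4,fy=4,interpolation=cv2.INTER_CUBIC))"
```

```text
(no output)
```

View pics/c3.png

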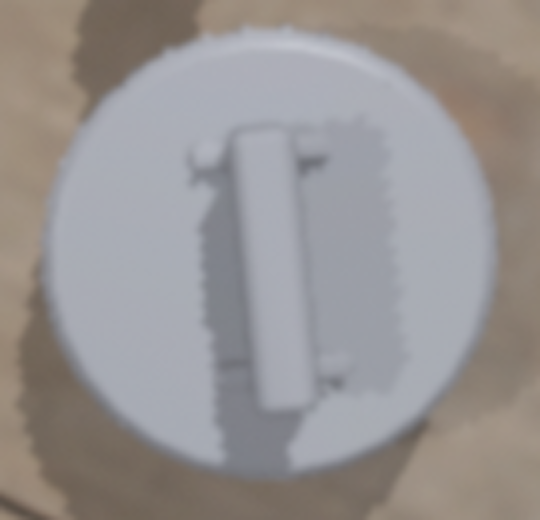

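```bash
python3 -c "
from h import *
import cv2
pr=pose();p=r.snapshot('wrist')
a=atz(p,(330.5,152),50,pr);b=atz(p,(336.75,222),50,pr);m=(a+b)/2;print(a,b,np.linalg.norm(a-b),m)
d=a-b;print('rib angle',np.degrees(np.arctan2(d[1],d[0])),'tool x',np.degrees(np.arctan2(pr[1][1,0],pr[1][0,0])))
print([atz(p,q,30,pr) for q in ((277,182),(389,182))])
to([m[0],m[1],90])"
```

```text
[600.5 -56.2  50. ] [551.5 -87.3  50. ] 58.036281755467414 [576.   -71.75  50.  ]
rib angle 32.403046159955935 tool x -63.14351008433184
[array([555.8, -27.9,  30. ]), array([ 600.3, -114.7,   30. ])]
pos [544.7 -73.  224.7] rpy [-178.7   -0.2  -63.1] gap 51.2 t 10.1 F [0.  1.4 0.3]
shift m [ 0.0127 -0.0255  0.1353]
```

```bash
python3 -m jog '[[0.013,-0.026,0,-5.5,50],[0.013,-0.026,0,-5.5,50],[0.013,-0.026,0.04,-5.5,50],[0.013,-0.026,0.08,-5.5,50],[0.013,-0.026,0.115,-5.5,50]]'
python3 -c "
from h import *
to([576,-72,75])"
```

```text
time: 10.6
tool_pos: [575.7, -71.0, 108.8]
tcp_rot: [-178.8, -0.3, -57.6]
ft_force: [0.5, 0.2, -0.1]
finger_gap: 42.3
pos [575.7 -71.  108.8] rpy [-178.8   -0.3  -57.6] gap 42.3 t 10.6 F [ 0.5  0.2 -0.1]
shift m [0.0008 0.001  0.0338]
```

```bash
python3 -m jog '[[0.001,0.001,0.015,0,50],[0.001,0.001,0.035,0,50],[0.001,0.001,0.05,0,50],[0.001,0.001,0.0525,0,50],[0.001,0.001,0.0525,0,50]]'
python3 -c "
from h import *
to([576,-72,54])
p=r.snapshot('wrist');cv2.imwrite('pics/w4.png',p['image'][150:450,170:480,::-1])"
```

```text
time: 11.1
tool_pos: [576.6, -72.0, 56.7]
tcp_rot: [-178.8, -0.3, -57.6]
ft_force: [0.4, -0.0, 0.7]
finger_gap: 42.5
pos [576.6 -72.   56.7] rpy [-178.8   -0.3  -57.6] gap 42.5 t 11.1 F [ 0.4 -0.   0.7]
shift m [-0.0003  0.0006  0.0027]
```

View pics/w4.png

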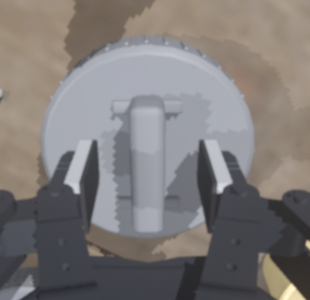

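The pads straddle the rib symmetrically (rib at crop x 148, pads at about 88 and 208). Closing.

```bash
python3 -m jog '[[0,0,0.002,0,40],[0,0,0.002,0,10],[0,0,0.002,0,0],[0,0,0.002,0,0],[0,0,0.002,0,0],[0,0,0.002,0,0],[0,0,0.002,0,0],[0,0,0.002,0,0]]' 90
python3 -c "
from h import *
to([576,-72,54])"
```

```text
time: 11.95
tool_pos: [578.1, -72.3, 56.8]
tcp_rot: [-178.6, -0.4, -57.6]
ft_force: [-0.4, -0.1, 6.3]
finger_gap: 11.7
pos [578.1 -72.3  56.8] rpy [-178.6   -0.4  -57.6] gap 11.7 t 11.9 F [-0.4 -0.1  6.3]
shift m [-0.0014  0.0017  0.0027]
```

```bash
python3 -m jog '[[0,0,-0.01,0,0],[0,0,-0.04,0,0],[0,0,-0.08,0,0],[0,0,-0.12,0,0],[0,0,-0.15,0,0],[0,0,-0.155,0,0],[0,0,-0.155,0,0]]'
python3 -c "
from h import *
to([519.5,298.4,215])
pr=pose();p=r.snapshot('wrist');cv2.imwrite('pics/w5.png',p['image'][100:480,120:520,::-1])
p=r.snapshot('scene');cv2.imwrite('pics/s5.png',p['image'][100:340,300:600,::-1])
a=cv2.imread('pics/w5.png');b=cv2.imread('pics/s5.png');b=cv2.copyMakeBorder(b,0,140,0,0,cv2.BORDER_CONSTANT);cv2.imwrite('pics/j5.png',np.hstack([a,b]))
"
```

```text
time: 12.65
tool_pos: [575.0, -73.6, 213.2]
tcp_rot: [-178.5, -0.5, -57.6]
ft_force: [-0.7, 0.3, -1.5]
finger_gap: 11.5
pos [575.  -73.6 213.2] rpy [-178.5   -0.5  -57.6] gap 11.5 t 12.7 F [-0.7  0.3 -1.5]
shift m [-0.3439 -0.1522 -0.0009]
```

View pics/j5.png

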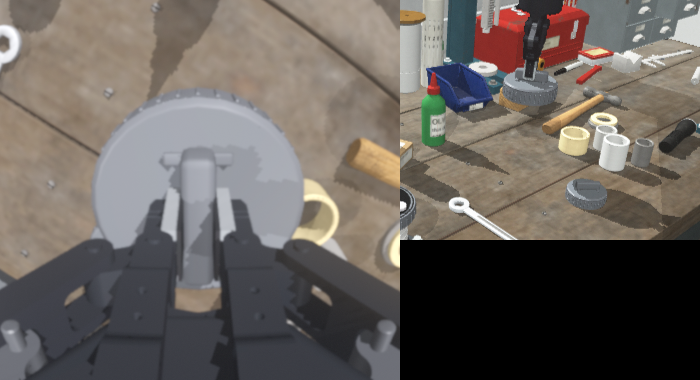

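```bash
python3 -c "
from h import *
p=r.snapshot('wrist');I=(np.zeros(3),np.eye(3))
for n,uv,z in (('rib far end top',(318,249),6.8),('cap far edge',(318,194),26.8),('rim far low edge',(318,187),56.8),('left',(213,290),30),('right',(423,290),30)): print(n,atz(p,uv,z,I))
print(np.array(p['K']))
pr=pose();g=cv2.cvtColor(p['image'],cv2.COLOR_RGB2GRAY)[235:300,312];print(g)
"
```

```text
rib far end top [ -0.2 -31.8   6.8]
cap far edge [ -0.2 -48.4  26.8]
rim far low edge [ -0.2 -46.   56.8]
left [-49.2  -2.9  30. ]
right [48.9 -3.  30. ]
[[371.64829954   0.         317.7535252 ]
 [  0.         371.64829954 236.04426185]
 [  0.           0.           1.        ]]
[171 171 171 171 171 171 171 170 171 171 168 161 150 141 137 138 139 140
 140 142 142 143 146 151 158 165 171 176 178 178 176 175 174 173 172 170
 170 170 169 170 170 169 170 170 170 169 169 170 169 170 169 170 170 170
 170 169 169 169 170 169 169 169 169 169 169]
```

```bash
python3 -m jog '[[-0.03,-0.013,0,0,0],[-0.07,-0.031,0,0,0],[-0.11,-0.049,0,0,0],[-0.15,-0.066,0,0,0],[-0.19,-0.084,0,0,0],[-0.23,-0.102,0,0,0],[-0.27,-0.12,0,0,0],[-0.3,-0.133,0,0,0]]'
python3 -c "
from h import *
to([519.5,298.5,200])"
```

```text
time: 13.6
tool_pos: [523.1, 253.6, 208.5]
tcp_rot: [-179.0, -0.2, -57.6]
ft_force: [0.3, -0.4, -0.5]
finger_gap: 11.8
pos [523.1 253.6 208.5] rpy [-179.    -0.2  -57.6] gap 11.8 t 13.6 F [ 0.3 -0.4 -0.5]
shift m [-0.0398 -0.0209  0.0087]
```

```bash
python3 -m jog '[[-0.02,-0.01,0,0,0],[-0.04,-0.021,0,0,0],[-0.04,-0.021,0.01,0,0],[-0.04,-0.021,0.02,0,0],[-0.04,-0.021,0.02,0,0],[-0.04,-0.021,0.02,0,0]]'
python3 -c "
from h import *
to([519.5,298.5,175])
p=r.snapshot('scene');a=p['image'][170:390,190:390,::-1]
q=r.snapshot('top');b=q['image'][236:346,170:270,::-1]
cv2.imwrite('pics/j6.png',np.hstack([cv2.resize(a,(400,440)),cv2.resize(b,(400,440))]))"
```

```text
time: 14.2
tool_pos: [519.3, 297.5, 187.3]
tcp_rot: [-179.1, -0.2, -57.6]
ft_force: [0.3, 0.0, -1.0]
finger_gap: 11.4
pos [519.3 297.5 187.3] rpy [-179.1   -0.2  -57.6] gap 11.4 t 14.2 F [ 0.3  0.  -1. ]
shift m [-0.0008 -0.0006  0.0123]
```

View pics/j6.png

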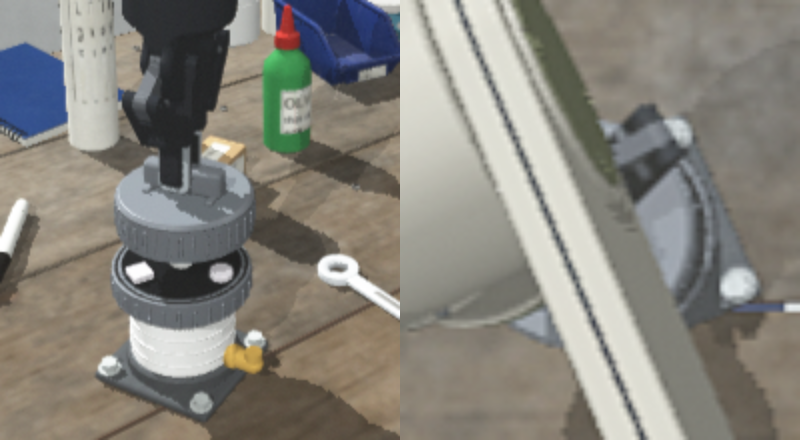

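```bash
python3 -c "
from h import *
p=r.snapshot('scene');T=np.linalg.inv(np.array(p['T']));K=np.array(p['K'])
def pj(q):
    c=T[:3,:3]@q+T[:3,3];u=K@c;return u[:2]/u[2]
for z in (85,130,145): print(z,pj(np.array([519.5,298.5,z])))
b=pj(np.array([519.5,298.5,140]))
for d in ((10,0,0),(0,10,0)): print(d,pj(np.array([519.5,298.5,140])+d)-b)
I=p['image'][:,:,::-1]
for row in (272,278,284,290,312,318,324): print(row,I[row,236:256].mean(-1).astype(int),I[row,310:328].mean(-1).astype(int))
"
```

```text
85 [279.73623071 307.99374017]
130 [279.18707669 282.75196824]
145 [278.99718221 274.02350023]
(10, 0, 0) [-3.83905631 -2.9917224 ]
(0, 10, 0) [-5.8008466   2.22561258]
272 [162 164 163 164 161 154 151 141 140 137 120 126 162 178 180 228 190 178
 175 177] [118 115 113 105  83  77  92  81  82  82  85  85  87  84 101 136 139 142]
278 [129 130 131 136 137 139 135 133 133 134 123 106 114 124 116 114 110 105
 147 158] [87 98 87 82 92 74 82 77 79 79 78 81 80 81 81 80 81 79]
284 [143 141 143 146 152 153 151 151 149 145 145 132 119 110  97 108 108 101
 106 104] [81 84 80 78 77 81 61 60 59 62 61 62 64 64 67 67 66 66]
290 [155 154 151 148 148 146 140 139 137 133 115 100  99  85  97 101 108 110
 101 103] [ 84  94 107 115 110 109  77  80  77  67  69  70  71  69  67  65  63  64]
312 [123 124 125 126 125 123 124 125 128 120 110 122 123 179 177 124  78 127
 165 121] [104  87  81  80 101  80 110 124 126 126 123 118 113 109 109 113 116 112]
318 [134 130 125 125 125 127 130 133 133 133 123 117 114 104 114 112 120 108
 105 104] [ 85 105  80  85 117 130 129 125 126 121 120 123 122 122 121 118 119 119]
324 [122 121 123 127 127 131 130 132 132 131 131 130 126 122 101 109 109 106
 100 101] [125 126 123 123 125 122 120 116 113 108 107 106 107 109 108 108 109 109]
```

Scene check: cap about 2–3 mm towards the camera's right of the head. 1 mm of that is TCP error and the rest is grip offset along the rib. I'll correct for both and lower to just above the prongs.

```bash
python3 -m jog '[[-0.001,-0.002,0,0,0],[-0.001,-0.002,0.006,0,0],[-0.001,-0.002,0.012,0,0],[-0.001,-0.002,0.018,0,0],[-0.001,-0.002,0.02,0,0],[-0.001,-0.002,0.02,0,0],[-0.001,-0.002,0.02,0,0]]'
python3 -c "
from h import *
to([520.5,299.3,152.8])
p=r.snapshot('scene');I=p['image'][:,:,::-1];cv2.imwrite('pics/s7.png',cv2.resize(I[240:350,225:335],None,fx=5,fy=5,interpolation=cv2.INTER_CUBIC))"
```

```text
time: 15.05
tool_pos: [521.6, 300.3, 169.2]
tcp_rot: [-178.9, -0.2, -57.6]
ft_force: [0.7, -0.0, -1.4]
finger_gap: 11.8
pos [521.6 300.3 169.2] rpy [-178.9   -0.2  -57.6] gap 11.8 t 15.1 F [ 0.7 -0.  -1.4]
shift m [0.0002 0.0018 0.0164]
```

View pics/s7.png

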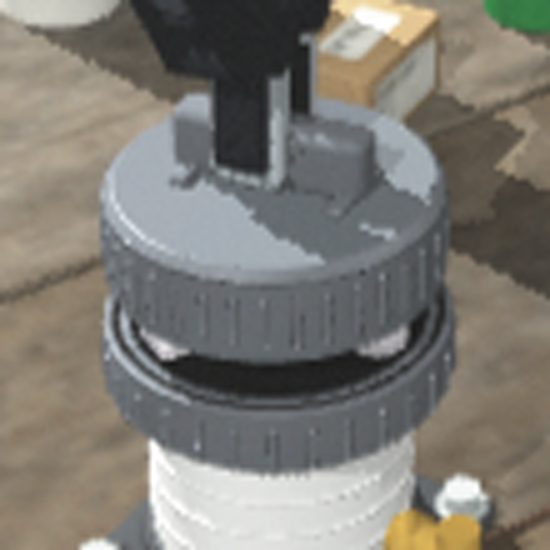

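Cap centre is now at crop x 272 against 279 for the head, about 1.4 mm too far left, which agrees with the TCP reading. Correct and push on gently.

```bash
python3 -m jog '[[0,0.0015,0,0,0],[0,0.0015,0.003,0,0],[0,0.0015,0.006,0,0],[0,0.0015,0.009,0,0],[0,0.0015,0.009,0,0]]'
python3 -c "
from h import *
to([520.5,299.3,152.8])"
```

```text
time: 15.6
tool_pos: [521.2, 299.7, 160.7]
tcp_rot: [-178.8, -0.2, -57.6]
ft_force: [2.1, 0.4, 1.8]
finger_gap: 11.5
pos [521.2 299.7 160.7] rpy [-178.8   -0.2  -57.6] gap 11.5 t 15.6 F [2.1 0.4 1.8]
shift m [-0.0001  0.001   0.0078]
```

Contact with the prongs is where expected (rim ~8 mm above the panel). Driving on.

```bash
python3 -m jog '[[0,0.0007,0.001,0,0],[0,0.0007,0.002,0,0],[0,0.0007,0.003,0,0],[0,0.0007,0.003,0,0]]' 110; python3 -m jog '[[0,0,0.001,0,0],[0,0,0.002,0,0],[0,0,0.003,0,0],[0,0,0.003,0,0]]'
```

```text
time: 16.0
tool_pos: [521.3, 299.6, 158.4]
tcp_rot: [-178.7, -0.2, -57.6]
ft_force: [2.2, 1.2, 4.5]
finger_gap: 11.2
time: 16.4
tool_pos: [520.6, 299.3, 153.7]
tcp_rot: [-178.9, -0.2, -57.6]
ft_force: [3.6, 1.7, -7.3]
finger_gap: 11.0
```

```bash
python3 -m jog '[[0,0,0.001,0,0],[0,0,0.002,0,0],[0,0,0.003,0,0],[0,0,0.003,0,0],[0,0,0.003,0,0]]'; python3 -c "
from h import *
to([520.5,299.3,152.8])"
```

```text
time: 16.9
tool_pos: [520.5, 299.3, 152.8]
tcp_rot: [-178.9, -0.2, -57.6]
ft_force: [-5.9, -3.5, 13.5]
finger_gap: 10.8
pos [520.5 299.3 152.8] rpy [-178.9   -0.2  -57.6] gap 10.8 t 16.9 F [-5.9 -3.5 13.5]
shift m [-0.  0. -0.]
```

The cap is at the expected home height (152.8) with 13.5 N of push. I'll check that the force holds and look at the rim.

```bash
python3 -c "
from h import *
for i in range(8):
    p=r.snapshot('scene')
    s=r.sense();print(np.round(s['ft_force'],1),np.round(s['tool_pos'],1))
I=p['image'][:,:,::-1];cv2.imwrite('pics/s8.png',cv2.resize(I[240:350,225:335],None,fx=5,fy=5,interpolation=cv2.INTER_CUBIC))"
```

```text
[-5.7 -4.2 13.5] [520.5 299.3 152.8]
[-6.1 -3.3 12.7] [520.6 299.3 152.8]
[-6.9 -3.1 12.9] [520.6 299.3 152.8]
[-6.  -3.1 13. ] [520.6 299.3 152.8]
[-5.6 -3.  13.2] [520.5 299.3 152.8]
[-5.6 -4.  13.4] [520.5 299.3 152.8]
[-5.5 -4.3 12.8] [520.5 299.3 152.8]
[-5.9 -4.2 12.8] [520.6 299.3 152.8]
```

View pics/s8.png

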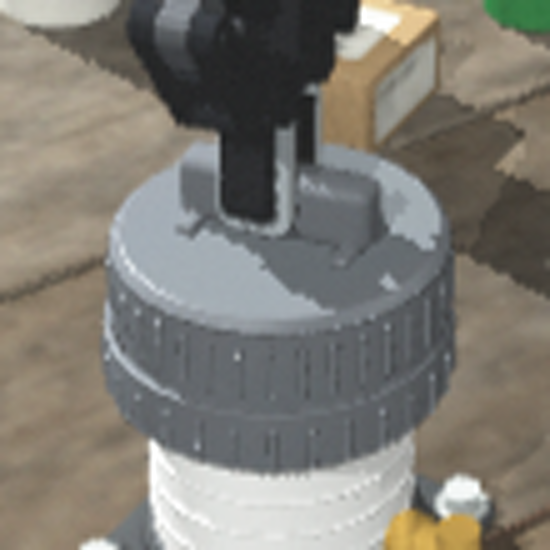

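The seam at crop y 360–410 is closed all along the visible side and the cap lines up with the head (edges 105 to 455). The push is steady at 13 N, so I'm handing in.

```bash
python3 -c "
from bench import r
print(r.hand_in())"
```

```text
the job is handed in; nothing more can be done
None
```

I pressed the three keys in order and snapped the larger cap home. The job was handed in at about 17 s with the gripper still holding the rib and pushing down.

- **Keys:** round, square and long each stopped with the fingertips at 98.5 mm, which is the full 3.5 mm of travel. The forces were 12.6, 7.9 and 9.7 N, above the 4 N that bottoms a key. I had no direct reading of the key joints, so this rests on height and force.
- **Cap:** I gripped it by the rib and drove it over the stud. The force swung from +4.5 N to −7.3 N at the snap. It then came to rest at the expected home height (TCP 152.8 mm) with about 13 N of push, steady over eight readings.
- **Rim:** the last picture shows the seam closed along the side facing the camera. I did not see the far side.
- **Imperfections:** about 7 N of sideways force and a tool tilt of about 1.1° remained at the end. The gripper read 11 mm on the 14 mm rib.

I did not touch the other things on the bench, by the path I took and the pictures I viewed.

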